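# Find the heavy side of a balance rotor and hold it down

## Task

Take the ball handle of the drum on the small tilted balancing stand and turn the drum until the flag on its rim faces the pickup block, and pause there a moment. Then crank the drum round by the handle to find, by feel, its hidden heavy side (the going gets harder while that side climbs and easier while it comes down), and bring the heavy side to the lowest point of the tilted drum. Finish while still gripping the handle and holding the drum still like that; leave the pickup and the small things lying round the stand where they are.

Things in the scene. Friction and masses are not known exactly. Their poses are not given: they have to be found in the camera images.
- stand: balancing stand, fixed to the bench: grey foot plate 150 x 130 x 12 mm, carrying a tilted spindle. Origin: centre of the foot's underside; z up; -x is its front. The spindle passes 68 mm above the origin and leans 35 degrees from vertical toward -x, so the drum's face looks up and to the front and the drum's lowest point is at its front (-x) edge. Yaw varies by 0.4 rad either way.
- rotor_center (a point): centre of the drum's upper face, on the spindle axis, 34 mm along it from the point 68 mm above the stand's origin. The drum is a closed aluminium cylinder 120 mm wide, 34 mm thick; z: out of the face along the spindle; +x: to the handle; -x: to the flag. One eccentric weight is hidden inside it, elsewhere relative to the flag each time.
- rotor (a joint): drum angle in rad, counter-clockwise looking onto its face; 0: flag points straight down the slope (front); pi/2: to the stand's -y side. No stops within 2 turns. Stiff bearing: it stays where it is left. Turning slowly takes about 5.3 N along the handle's circle, plus 3.8 to 5 N at most while the weight climbs, less as much while it descends; the middle value with it lowest or highest.
- handle: black ball knob, 26 mm in diameter, turning freely on a 10 mm steel stem that stands on the drum's face, parallel to the spindle; origin: centre of the ball, 48 mm above the face and 45 mm from the axis, on the opposite side of the drum from the flag. Its own x and y turn as it spins on the stem. Grip it from straight above, best with the fingers closing along the stand's y.
- flag_tip (a point): tip of the flag, a small steel tab 14 mm wide that sticks 12 mm or so out of the drum's rim, 72 mm from the axis, 6 mm below the face.
- pickup_face (a point): face of the pickup, a grey block 18 x 24 x 18 mm on an arm, just outside the drum's rim on the stand's -y side; the point lies 76 mm from the axis, 6 mm below the level of the drum's face, 4 mm from the flag's tip when the flag faces it. The arm is clamped at an angle that varies: 1.4 to 2.4 rad as the drum's joint counts it.
- vial: bystander: capped sample vial, 25 mm in diameter, 54 mm high, behind the stand; origin at the centre of its underside
- crucible: bystander: white porcelain crucible, 36 mm wide, 30 mm high, behind the stand; origin at the centre of its underside
- screwdriver: bystander: small screwdriver, 150 mm long, 16 mm thick, lying on the stand's left; origin under its middle
- tweezers: bystander: steel tweezers, 120 mm long, 9 mm high, lying on the stand's right; origin under their middle
- timer: bystander: square timer 62 x 62 x 18 mm, lying to the left; origin at the centre of its underside
- weight: the eccentric weight, unseen and fixed inside the drum. Origin on the spindle axis, 68 mm above the stand's origin; z along the spindle. Its x and y axes are arbitrary and not told: they do not show on which side the mass lies, so that must be felt. Its mass, 0.75 to 1 kg, lies 40 mm off the axis. Feel it while turning slowly, best both ways: at a standstill friction masks it.

How it is judged:
By the outcome, as a careful person would: the job done as asked, in the order asked, and still so for the second after the job is handed in, while the arm keeps its last pose, push and grip.
It also fails if it takes over 72 s, if anything falls off the work surface, if the arm or the gripper's body presses on something with over 40 N, if the wrist force passes 120 N, or if a joint passes its speed limit or range.

## Robot

A 6-joint arm with a two-finger parallel gripper is mounted at the origin on a cart in front of the work surface, level with it; the furniture and walls round the work are solid. World frame = base frame: x ahead of the robot, y to its left, z up, the work surface at z = 0. Lengths are in mm, angles in rad, forces in N, time in s.
With the tool pointing down it reaches from about 350 to 775 mm from the base axis. Payload 7.3 kg.
Tool frame: the origin (TCP) lies at the very end of the fingers, on their centre line; the grasp point (between the pads) lies 19 mm behind it; z points along the fingers, y is the line along which they close (so a half turn about z gives the same grasp; the last joint's range is limited). The gripper opens to 92 mm and grips with 3 to 60 N. Pads are 19 mm wide; open, the fingers measure 130 mm over their backs; the gripper's body (75 mm by 190 mm) begins 47 mm behind the grasp point.
Start: joints at [-1.332, 0.342, 1.524, -0, 1.275, -0.146], TCP at [197.095, -486.62, 226.741] pointing down, gripper open.
Joint ranges: [-2.53, 2.53], [-0.77, 2.02], [0.04, 2.7], [-1, 4.14], [0.28, 2.66], [-3.11, 3.11]. Speed limits (rad/s): [2.57, 2.57, 3.14, 3.14, 3.14, 3.14].

## Interface

Orientations are given as [roll, pitch, yaw] about the fixed x, y, z axes, in that order (R = Rz(yaw) Ry(pitch) Rx(roll)).
In Python, from plant import bot gives the robot as it stands.
- The arm moves only by the tool jog_arm, never from a script. Its argument "targets" is a list of rows, each an object with "xyz": the shift along the tool's x, y, z as a fraction of full scale, a list of three; "spin": the turn about the tool's z as a fraction of full scale. In form: [{"xyz": [x, y, z], "spin": spin}, ...]. A call has exactly 10 rows; each row shifts and turns the commanded pose from where the row before left it, along the tool's axes as they then stand; what a row does not reach is not made up. Full scale, the value 1, is 80 mm for a shift and 0.1 rad for a turn. A row lasts 1/8 s, in which the tool goes at most 62.5 mm and 10.7 degrees, less where a joint would pass 70% of its speed; a pose out of reach is approached as far as the arm can. A call with a number of a shift or a turn outside -1 to 1 is refused whole. A call with a gripper value outside its range is refused whole. "gripper" is the opening in per cent of the stroke, from 0 (shut) to 100 (fully open), set as the call begins (left out, the last holds). The fingers move at their own pace and stop on an object; the grip force is fixed at half the most. Time passes only in rows, so rows that do not move let the fingers close, or fill a call up. It gives the time, the measured TCP pose, the force, the opening and the grip force at its end, in the units of the state.
- bot.get_obs(): the state, without advancing time (a new reading comes with each control period).
- bot.capture(name): name is "scene" or "top" or "wrist"; returns the picture (480x640x3 uint8, blue, green, red); there is no depth.
- bot.get_calibration(name): a dict with "vfov" (degrees; the focal length in pixels is half the picture's height over the tangent of half this angle, whatever the lens; pixels are square), "cx", "cy" (the principal point, pixels), "eye" and "rotation" of the camera in the world. Camera axes: x right, y down, z forward; pixel columns grow to the right and rows downward; lengths in mm; the calibration is good to about 2 mm. The wrist camera is an equidistant fisheye: a pixel r from the principal point sees the ray r / f radians off the axis. A picture is of the moment at which its call begins: read the wrist's pose just before it. get_calibration takes no time and is no camera call; for the wrist camera it gives the pose at the moment of the call.
- bot.close_job(): hands the job in; it is judged then, once.
The state is a dict: "time": time; "joint_positions": joint angles; "dq": joint speeds; "tau": joint torques, N m; "tool_pos": TCP position; "tcp_rot": TCP orientation; "contact_force": force on the tool from outside, world axes, zero at the start; "moment": the same for the moment, N m; "grip_width": finger opening in mm; "finger_force": force on a finger pad.
Only numpy, scipy, OpenCV 4.12 (cv2) and the standard library are available. Lean on these libraries where they do the work, as an engineer would, in place of code of your own. Each camera call takes 0.05 s, during which the arm holds its last target. There are 200 camera calls.

## Working session

There is one attempt and no reset: what is moved stays moved. The work goes in short steps, Python scripts to look and compute and a tool call to move; the robot and the scene stay as the last step left them, time stands still between calls to the robot, and variables do not carry over. Pictures are saved under pics/ and viewed, at most 10 in all, crops included, and the job is handed in when it is done.

Besides the shell and the picture viewer there is one more tool, called after ">>>" as a command line: name --argument value ..., lists and objects as JSON in quotes. jog_arm: Moves the arm, as the interface text tells. Shift numbers are shares of 80 mm and turn numbers shares of 0.1 rad, none past 1 either way. Its arguments: {"type":"object","properties":{"targets":{"type":"array","items":{"type":"object","properties":{"xyz":{"type":"array","items":{"type":"number"}},"spin":{"type":"number"}}}},"gripper":{"type":"number"}},"required":["targets"]}

```bash
ls; mkdir -p pics; python3 - <<'E'
from plant import bot
import cv2
print(bot.get_obs())
for n in("scene","top"):
    cv2.imwrite(f"pics/{n}0.png",bot.capture(n)); print(n,bot.get_calibration(n))
E
```

```text
pics
{'time': 0.0, 'joint_positions': array([-1.33198596e+00,  3.42731128e-01,  1.52501196e+00, -1.57650610e-05,
        1.27534202e+00, -1.46016431e-01]), 'dq': array([-4.56457955e-04,  1.83819832e-03,  4.53659375e-04,  2.55257157e-04,
        5.23135678e-04, -5.52817517e-05]), 'tau': array([-3.71881947e-05, -4.31253612e+01, -2.44214541e+01,  7.16950418e-02,
        5.60183125e-02, -1.01055016e-04]), 'tool_pos': array([ 196.99962952, -486.21893513,  226.04234066]), 'tcp_rot': array([-3.14011389e+00, -2.02234377e-04,  3.84831245e-01]), 'contact_force': array([ 0.4184977 , -0.17654395,  0.37188697]), 'moment': array([-0.00615225, -0.01576763,  0.02159219]), 'finger_force': 0.0, 'grip_width': 91.88141748555921}
scene {'vfov': 48.76769609017134, 'cx': 325.9342260543589, 'cy': 251.59359258845433, 'eye': array([ -38.76341063, -395.64254179,  530.76999782]), 'rotation': array([-2.04417024, -0.02383952, -0.88357192])}
top {'vfov': 51.775802302713224, 'cx': 321.8236288998711, 'cy': 237.36386657418694, 'eye': array([ 365.37416444,   77.99931371, 1000.40275964]), 'rotation': array([-2.9334898 , -0.00489353, -1.56572725])}
```

View pics/scene0.png

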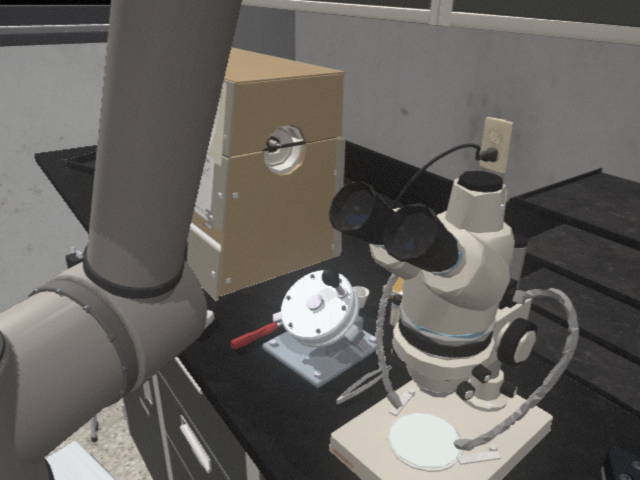

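View pics/top0.png

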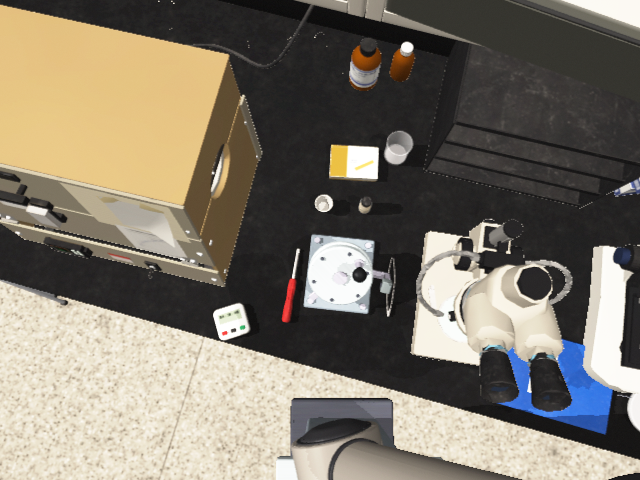

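The stand foot is at about (340,273) in the top view, with the ball at (359,275) and the pickup near (382,280). In the scene view the ball is near (331,277) and the flag near (278,318). I'll make one enlarged view of both.

```bash
cat > h.py <<'E'
import numpy as np, cv2
from scipy.spatial.transform import Rotation as R
from scipy.optimize import least_squares
def cam(c):
    return 240/np.tan(np.radians(c['vfov']/2)), R.from_euler('xyz',c['rotation']).as_matrix(), np.array(c['eye'])
def proj(c,P,fish=False):
    f,M,e=cam(c); q=(np.atleast_2d(P)-e)@M
    if fish:
        r=np.hypot(q[:,0],q[:,1]); k=f*np.arctan2(r,q[:,2])/r
    else: k=f/q[:,2]
    return np.c_[c['cx']+k*q[:,0],c['cy']+k*q[:,1]]
def ray(c,uv,fish=False):
    f,M,e=cam(c); d=np.array([uv[0]-c['cx'],uv[1]-c['cy']])/f
    if fish:
        r=np.hypot(*d); v=np.r_[d/r*np.sin(r),np.cos(r)]
    else: v=np.r_[d,1]
    v=M@v; return e,v/np.linalg.norm(v)
def plane(c,uv,z,fish=False):
    e,v=ray(c,uv,fish); return e+v*(z-e[2])/v[2]
def tri(rs):
    A=0;b=0
    for e,v in rs:
        Q=np.eye(3)-np.outer(v,v);A=A+Q;b=b+Q@e
    p=np.linalg.solve(A,b); return p,[np.linalg.norm((np.eye(3)-np.outer(v,v))@(p-e)) for e,v in rs]
def stand(x,y,yaw):
    """rotation (stand), tilted drum frame columns [downslope, -y side, axis], face centre"""
    S=R.from_euler('z',yaw).as_matrix(); t=np.radians(35)
    ax=np.array([-np.sin(t),0,np.cos(t)]); dn=np.array([-np.cos(t),0,-np.sin(t)]); rt=np.array([0,-1,0])
    o=np.array([x,y,0.])
    return o,S,S@np.c_[dn,rt,ax],o+[0,0,68]+S@ax*34
def pt(st,r,th,h):
    o,S,D,c=stand(*st); return c+D@np.array([r*np.cos(th),r*np.sin(th),h])
E
python3 - <<'E'
import cv2,numpy as np
a=cv2.imread('pics/scene0.png')[250:400,220:400]; b=cv2.imread('pics/top0.png')[220:330,285:405]
f=lambda i,s:cv2.resize(i,None,fx=s,fy=s,interpolation=cv2.INTER_CUBIC)
A=f(a,2.2);B=f(b,3.2);print(A.shape,B.shape)
o=np.zeros((360,790,3),np.uint8);o[:A.shape[0],:A.shape[1]]=A;o[:B.shape[0],400:400+B.shape[1]]=B
cv2.imwrite('pics/c.png',o)
E
```

```text
(330, 396, 3) (352, 384, 3)
```

View pics/c.png

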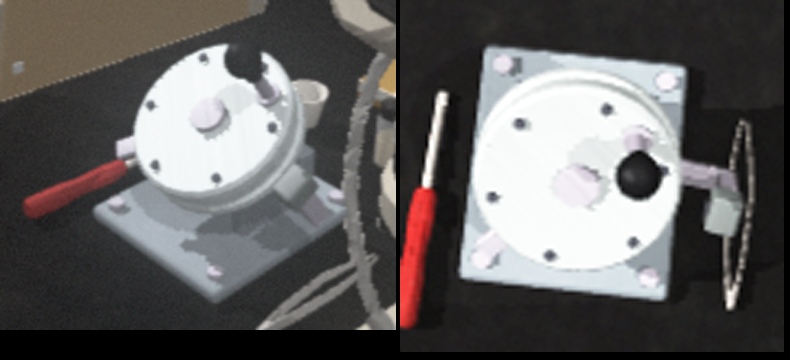

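The crops show the foot corners clearly. The ball is at the right rear of the face and the flag at the left front. The pickup block is on the right, with the top crop's block at (723,210). I'll fit the stand pose and drum angle from these.

```bash
python3 - <<'E'
from h import *
from plant import bot
ct=bot.get_calibration('top');cs=bot.get_calibration('scene')
T=lambda u,v:np.array([285+(u-400)/3.2,220+v/3.2]);S=lambda u,v:np.array([220+u/2.2,250+v/2.2])
C=[(75,65),(75,-65),(-75,-65),(-75,65)]
tc=[T(485,46),T(688,67),T(668,300),T(460,278)]
sc={3:S(95,211),2:S(217,298),1:S(350,212)}
p,e=tri([ray(ct,T(639,175)),ray(cs,S(242,60))]);print('ball',p,e)
p,e=tri([ray(ct,T(487,248)),ray(cs,S(126,148))]);print('flag',p,e)
p,e=tri([ray(ct,T(717,222)),ray(cs,S(290,193))]);print('pickup',p,e)
def res(q):
    st=q[:3];o,M,D,c=stand(*st);r=[]
    for i,(a,b) in enumerate(C):
        P=o+M@np.array([a,b,12.])
        r.append(proj(ct,P)[0]-tc[i])
        if i in sc:r.append(proj(cs,P)[0]-sc[i])
    b=pt(st,45,q[3]+np.pi,48);f=pt(st,68,q[3],-6);k=pt(st,80,q[4],-6)
    for P,t,s in((b,T(639,175),S(242,60)),(f,T(487,248),S(126,148)),(k,T(723,210),S(293,185))):
        r+= [proj(ct,P)[0]-t,proj(cs,P)[0]-s]
    return np.concatenate(r)
x0=plane(ct,np.mean(tc,0),12)
q=least_squares(res,[x0[0],x0[1],0,-.7,1.8],loss='soft_l1');print(q.x,np.round(q.fun.reshape(-1,2),1))
st=q.x[:3];print('ballmodel',pt(st,45,q.x[3]+np.pi,48),'center',pt(st,0,0,0))
print([np.round(pt(st,45,a,48)) for a in np.arange(0,6.3,np.pi/4)])
E
```

```text
ball [478.66540275   9.40464954 153.33900996] [np.float64(0.3384535140586481), np.float64(0.33845351405857094)]
flag [448.70124269  90.55826086  63.20965415] [np.float64(2.1470630276890823), np.float64(2.14706302768903)]
pickup [462.56731354 -43.11339981  81.43393215] [np.float64(1.8372147852881526), np.float64(1.8372147852881184)]
[ 5.00207953e+02  3.66793165e+01 -9.36850983e-02 -7.58441398e-01
  1.44405917e+00] [[ 0.4 -0.3]
 [ 0.3 -0.7]
 [ 5.  -5.1]
 [ 0.8  0.4]
 [-0.5 -0.8]
 [ 0.5  0.7]
 [-2.2 -1.4]
 [ 0.8  1. ]
 [ 0.5  0.4]
 [ 1.9 -0.6]
 [-0.6  1. ]
 [-2.6 -0.4]
 [-1.7 -1.1]]
ballmodel [477.12656473   7.76113417 153.90685803] center [480.79187312  38.50365431  95.85116951]
[array([417.,  45., 109.]), array([424.,  12., 117.]), array([449.,  -4., 135.]), array([476.,   7., 153.]), array([490.,  38., 161.]), array([482.,  70., 153.]), array([458.,  86., 135.]), array([430.,  75., 117.]), array([417.,  45., 109.])]
```

```bash
python3 - <<'E'
from h import *
from plant import bot
ct=bot.get_calibration('top');cs=bot.get_calibration('scene')
for n,a,b in(('eyeL',(497,398),(360,205)),('eyeR',(553,405),(412,232)),('head',(535,283),(480,183))):
    print(n,tri([ray(ct,a),ray(cs,b)]))
print('boxbase scene',plane(cs,(218,298),0),plane(cs,(340,250),0),'top',plane(ct,(225,283),0))
for n,uv in(('boxtopnear',(232,85)),('far',(343,72))):
    for z in (250,300,350):print(n,z,plane(cs,uv,z))
for z in (0,100,200,300):print(z,'box px',plane(ct,(185,208),z)[:2],plane(ct,(228,55),z)[:2],plane(ct,(260,155),z)[:2],'cable',plane(ct,(416,285),z)[:2],'tube rail',plane(ct,(215,270),z)[:2])
print('scope base',plane(ct,(413,355),40),plane(ct,(425,233),40))
E
```

```text
eyeL (array([ 302.61881574, -149.0442473 ,  359.45084695]), [np.float64(7.328071382776873), np.float64(7.328071382776869)])
eyeR (array([ 291.17719119, -213.73886347,  359.15456397]), [np.float64(1.8577452674656747), np.float64(1.857745267465609)])
head (array([ 441.7678867 , -202.91940797,  357.37458923]), [np.float64(0.3392805674688305), np.float64(0.3392805674687106)])
boxbase scene [489.34497115 281.342052     0.        ] [797.38493793 233.86943763   0.        ] top [480.94462631 269.87063697   0.        ]
boxtopnear 250 [1035.82983583  835.62777905  250.        ]
boxtopnear 300 [844.46443803 616.36106067 300.        ]
boxtopnear 350 [653.09904023 397.09434228 350.        ]
far 250 [1483.08515099  768.20305892  250.        ]
far 300 [1212.07176397  560.94344967  300.        ]
far 350 [941.05837695 353.68384043 350.        ]
0 box px [637.64814337 360.57660197] [992.83546713 286.44279858] [756.11037515 207.48684365] cable [ 479.06159892 -117.33902161] tube rail [507.37105418 291.42840836]
100 box px [610.43170716 332.33024963] [930.11459829 265.60684197] [717.05248502 194.54330379] cable [467.6974325  -97.81305235] tube rail [493.17708196 270.0940915 ]
200 box px [583.21527095 304.0838973 ] [867.39372946 244.77088537] [677.99459489 181.59976393] cable [456.33326608 -78.2870831 ] tube rail [478.98310975 248.75977464]
300 box px [555.99883474 275.83754496] [804.67286063 223.93492876] [638.93670476 168.65622407] cable [444.96909966 -58.76111384] tube rail [464.78913753 227.42545777]
scope base [341.81939623 -99.29728907  40.        ] [ 578.32837223 -131.01951111   40.        ]
```

>>> jog_arm --targets '[{"xyz": [0,0,-0.6],"spin": 0.96},{"xyz": [0,0,-0.6],"spin": 0.96},{"xyz": [0,0,-0.6],"spin": 0.96},{"xyz": [0,0,-0.6],"spin": 0.96},{"xyz": [0,0,-0.6],"spin": 0.95},{"xyz": [0.1,-0.3,0],"spin": 0},{"xyz": [0.1,-0.3,0],"spin": 0},{"xyz": [0.1,-0.3,0],"spin": 0},{"xyz": [0,0,0],"spin": 0},{"xyz": [0,0,0],"spin": 0}]'

```text
time: 1.35
tool_pos: [227.6, -417.6, 466.5]
tcp_rot: [3.142, 0.0, -0.094]
contact_force: [-0.9, -0.3, 0.4]
grip_width: 91.4
finger_force: 0.0
```

>>> jog_arm --targets '[{"xyz": [0.28,-0.62,0],"spin": 0},{"xyz": [0.28,-0.62,0],"spin": 0},{"xyz": [0.28,-0.62,0],"spin": 0},{"xyz": [0.28,-0.62,0],"spin": 0},{"xyz": [0.28,-0.62,0],"spin": 0},{"xyz": [0.28,-0.62,0],"spin": 0},{"xyz": [0.28,-0.62,0],"spin": 0},{"xyz": [0.28,-0.62,0],"spin": 0},{"xyz": [0.28,-0.62,0.3],"spin": 0},{"xyz": [0,0,0.3],"spin": 0}]'

```text
time: 2.6
tool_pos: [472.1, 10.6, 416.8]
tcp_rot: [-3.141, 0.002, -0.09]
contact_force: [-0.6, 0.5, -0.2]
grip_width: 91.9
finger_force: 0.0
```

```bash
python3 - <<'E'
from plant import bot
import cv2,json
o=bot.get_obs();c=bot.get_calibration('wrist');print(o['tool_pos'],c)
json.dump({k:(v.tolist() if hasattr(v,'tolist') else v) for k,v in c.items()},open('w1.json','w'))
cv2.imwrite('pics/w1.png',bot.capture('wrist'))
E
```

```text
[472.13198838  10.56641259 416.8235522 ] {'vfov': 65.70646984690485, 'cx': 320.7154981523388, 'cy': 243.05266393966582, 'eye': array([537.31724269,   5.90205614, 575.08676198]), 'rotation': array([ 2.89034914e+00,  4.28698968e-04, -1.66049516e+00])}
```

View pics/w1.png

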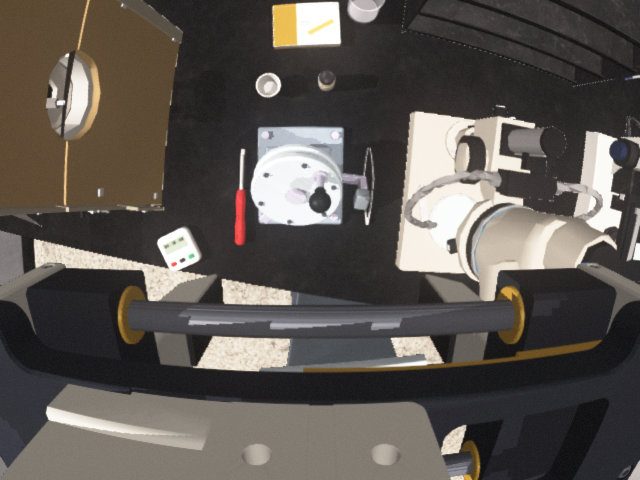

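The wrist view shows the ball at (319,200), the pickup near (361,197), and the stand clear of the microscope. Next I triangulate the ball with all three views.

```bash
python3 - <<'E'
from h import *
from plant import bot
import json
ct=bot.get_calibration('top');cs=bot.get_calibration('scene');cw=json.load(open('w1.json'))
T=lambda u,v:np.array([285+(u-400)/3.2,220+v/3.2]);S=lambda u,v:np.array([220+u/2.2,250+v/2.2])
w=cv2.imread('pics/w1.png')[185:215,305:335].max(2)
m=(w<60).astype(np.uint8);n,l,s,c=cv2.connectedComponentsWithStats(m);i=l[15,14];print(s[i],c[i]+[305,185])
bw=c[i]+[305,185]
for rs in ([ray(ct,T(639,175)),ray(cs,S(242,60)),ray(cw,bw,True)],[ray(ct,T(639,175)),ray(cw,bw,True)],[ray(cs,S(242,60)),ray(cw,bw,True)]):print(tri(rs))
st=[500.2,36.7,-.0937]
print('wrist corner predictions',proj(cw,[stand(*st)[0]+stand(*st)[1]@np.array([a,b,12]) for a,b in((75,65),(75,-65),(-75,-65),(-75,65))],True))
for a in np.arange(1.4,2.5,.2):print(a,proj(cw,pt(st,76,a,-6),True),proj(cw,pt(st,94,a,-6),True),proj(ct,pt(st,76,a,-6)),proj(ct,pt(st,94,a,-6)))
b=cv2.resize(cv2.imread('pics/w1.png')[110:240,240:400],None,fx=5,fy=4.6*5/4.6,interpolation=cv2.INTER_CUBIC)[:600];cv2.imwrite('pics/w1c.png',b)
E
```

```text
[  0   0  30  30 802] [318.8840399  199.42394015]
(array([479.9849879 ,  11.09718389, 152.04280106]), [np.float64(2.239543552610112), np.float64(0.18703939240451942), np.float64(2.3200102997792187)])
(array([479.92084352,  11.15039833, 151.53483101]), [np.float64(2.2770856246343167), np.float64(2.2770856246343185)])
(array([481.09744968,  12.68057203, 151.10168664]), [np.float64(0.7491366478355875), np.float64(0.7491366478357152)])
wrist corner predictions [[259.77966674 127.28695602]
 [346.25193146 126.77833595]
 [345.00109394 224.57079439]
 [261.43337151 224.36766114]]
1.4 [[356.38636575 199.91226045]] [[369.316713   201.74625953]] [[380.72727939 286.36127892]] [[390.02530328 288.74962936]]
1.5999999999999999 [[358.01222134 191.45030028]] [[371.66288278 191.35576406]] [[382.37633312 279.22353768]] [[392.14111987 279.93594833]]
1.7999999999999998 [[357.33943864 182.65535485]] [[371.19938969 180.44395513]] [[382.3934647  271.87202383]] [[392.24077057 270.83012992]]
1.9999999999999998 [[354.24335726 173.882694  ]] [[367.71245018 169.44106594]] [[380.74648011 264.60332966]] [[390.27185924 261.79993655]]
2.1999999999999997 [[348.70616845 165.5368463 ]] [[361.11528803 158.85951772]] [[377.47340912 257.72166898]] [[386.27001828 253.22703923]]
2.3999999999999995 [[340.84595105 158.0523387 ]] [[351.49751872 149.27339086]] [[372.68565736 251.52469818]] [[380.36482849 245.48882608]]
```

View pics/w1c.png

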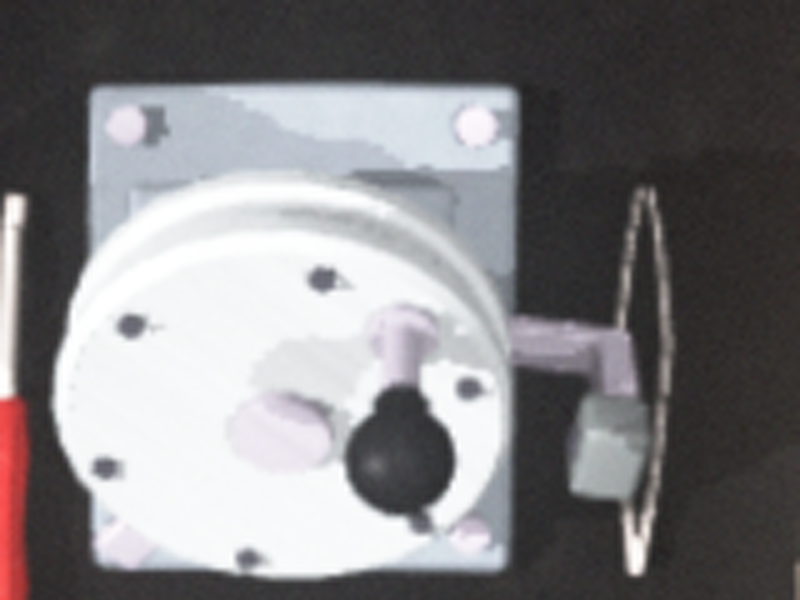

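>>> jog_arm --targets '[{"xyz": [0.09,0,0.6],"spin": 0},{"xyz": [0,0,0.6],"spin": 0},{"xyz": [0,0,0.6],"spin": 0},{"xyz": [0,0,0.6],"spin": 0},{"xyz": [0,0,0.6],"spin": 0},{"xyz": [0,0,0.3],"spin": 0},{"xyz": [0,0,0.15],"spin": 0},{"xyz": [0,0,0.09],"spin": 0},{"xyz": [0,0,0],"spin": 0},{"xyz": [0,0,0],"spin": 0}]'

```text
time: 3.9
tool_pos: [478.2, 7.4, 136.4]
tcp_rot: [3.141, -0.002, -0.094]
contact_force: [0.3, -0.5, 0.0]
grip_width: 91.9
finger_force: 0.0
```

```bash
python3 - <<'E'
from plant import bot
import cv2,json
o=bot.get_obs();c=bot.get_calibration('wrist');print(o['tool_pos'],c['eye'],o['contact_force'])
json.dump({k:(v.tolist() if hasattr(v,'tolist') else v) for k,v in c.items()},open('w2.json','w'))
cv2.imwrite('pics/w2.png',bot.capture('wrist'))
E
```

```text
[478.23547248   7.44013156 136.36735126] [542.87729928   2.67278071 294.85669678] [ 0.32612785 -0.54406437  0.01769018]
```

View pics/w2.png

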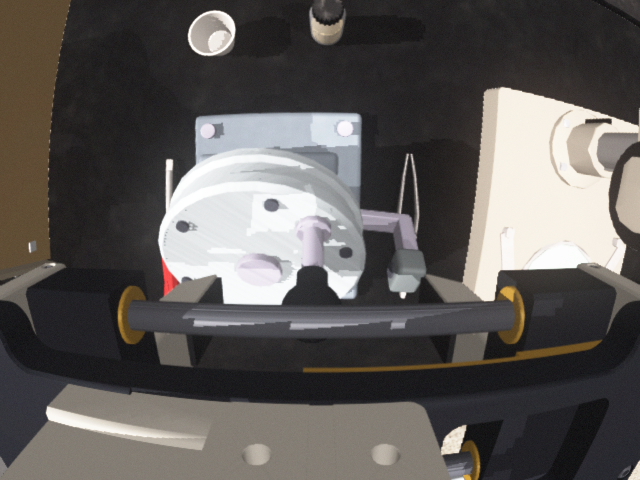

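The ball sits between the fingers, at about (311,309), a few mm left of their midline (320). I'll shift slightly and close.

>>> jog_arm --gripper 20 --targets '[{"xyz": [0.01,-0.04,0.02],"spin": 0},{"xyz": [0,0,0],"spin": 0},{"xyz": [0,0,0],"spin": 0},{"xyz": [0,0,0],"spin": 0},{"xyz": [0,0,0],"spin": 0},{"xyz": [0,0,0],"spin": 0},{"xyz": [0,0,0],"spin": 0},{"xyz": [0,0,0],"spin": 0},{"xyz": [0,0,0],"spin": 0},{"xyz": [0,0,0],"spin": 0}]'

```text
time: 5.2
tool_pos: [478.6, 10.9, 133.8]
tcp_rot: [-3.141, 0.0, -0.094]
contact_force: [-0.5, 1.8, -0.9]
grip_width: 24.2
finger_force: 30.0
```

```bash
python3 - <<'E'
from plant import bot
o=bot.get_obs();print(o['tool_pos'],o['contact_force'],o['moment'],o['grip_width'],o['finger_force'])
E
```

```text
[478.55214958  10.87336136 133.78257414] [-0.51397286  1.80507932 -0.85418652] [ 0.32434729  0.10597338 -0.01847443] 24.177748458897064 29.999782741069794
```

```bash
cat >> h.py <<'E'
CY=[453.4,41.1,116.2]; YAW=-0.094
def circ(phi,c=None):
    S=R.from_euler('z',YAW).as_matrix(); c=np.array(CY if c is None else c)
    phi=np.atleast_1d(phi)
    return c+np.c_[-36.86*np.cos(phi),-45*np.sin(phi),-25.81*np.cos(phi)]@S.T
def phi_of(p,c=None):
    S=R.from_euler('z',YAW).as_matrix(); d=(np.array(p)-(CY if c is None else c))@S
    u=np.array([-.81915,0,-.57358]); ax=np.array([-.57358,0,.81915])
    return np.arctan2(-d[1],d@u)%(2*np.pi), np.hypot(d[1],d@u), d@ax
def gen(path,c0,yaw=YAW):
    """rows (tool frame fractions, 2 decimals, rounding carried) from commanded c0 through path"""
    S=R.from_euler('z',yaw).as_matrix(); p=np.array(c0,float); out=[]
    for q in path:
        d=S.T@(q-p); t=np.round(np.array([d[0],-d[1],-d[2]])/80,2)
        out.append(t.tolist()); p=p+S@(np.array([t[0],-t[1],-t[2]])*80)
    return out,p
E
python3 - <<'E'
from h import *
p=[478.55,10.87,133.78]
print(phi_of(p),circ(2.43))
c=np.array(p)-(circ(2.43)[0]-CY)
print(c,gen(circ(2.43+.107*np.arange(1,11),c),p))
E
```

```text
(np.float64(2.4414317313365554), np.float64(43.04542554213078), np.float64(-1.5886920574559293)) [[478.43338382   9.22276199 135.74650067]]
[453.51661618  42.74723801 114.23349933] ([[0.03, -0.05, -0.02], [0.03, -0.05, -0.02], [0.02, -0.05, -0.01], [0.01, -0.06, -0.02], [0.01, -0.06, -0.0], [0.01, -0.06, -0.01], [0.0, -0.06, 0.0], [-0.0, -0.06, 0.01], [-0.01, -0.06, 0.0], [-0.02, -0.05, 0.01]], array([489.12674666,  54.87150486, 138.58      ]))
```

>>> jog_arm --targets '[{"xyz": [0.03,-0.05,-0.02],"spin": 0},{"xyz": [0.03,-0.05,-0.02],"spin": 0},{"xyz": [0.02,-0.05,-0.01],"spin": 0},{"xyz": [0.01,-0.06,-0.02],"spin": 0},{"xyz": [0.01,-0.06,0],"spin": 0},{"xyz": [0.01,-0.06,-0.01],"spin": 0},{"xyz": [0,-0.06,0],"spin": 0},{"xyz": [0,-0.06,0.01],"spin": 0},{"xyz": [-0.01,-0.06,0],"spin": 0},{"xyz": [-0.02,-0.05,0.01],"spin": 0}]'

```text
time: 6.45
tool_pos: [491.9, 53.5, 140.0]
tcp_rot: [3.14, -0.007, -0.094]
contact_force: [5.7, -4.8, 1.8]
grip_width: 24.4
finger_force: 30.0
```

```bash
python3 - <<'E'
from plant import bot
from h import *
o=bot.get_obs();p=o['tool_pos'];print(p,o['contact_force'],o['moment'],o['grip_width'],o['dq'])
print(phi_of(p),phi_of(p,[453.5,42.7,114.2]))
E
```

```text
[491.917594    53.45255781 140.0421943 ] [ 5.70996488 -4.77559959  1.80325487] [-0.70113255 -0.7927425  -0.05659937] 24.356392756845473 [ 0.06951228 -0.00249181  0.02012757  0.00206016 -0.03158328  0.0638602 ]
(np.float64(3.487622493044169), np.float64(46.9191038481962), np.float64(-1.8000268690204901)) (np.float64(3.4474181274045543), np.float64(47.53223287716441), np.float64(-0.19076153654328734))
```

```bash
sed -i 's/^CY=\[[^]]*\]/CY=[455.2,44.8,115.1]/' h.py; python3 - <<'E'
from h import *
p=[491.92,53.45,140.04];c0=[489.13,54.87,138.58]
f=phi_of(p);print(f,phi_of([478.55,10.87,133.78]))
print(gen(circ(np.linspace(f[0],4.56,12)[1:]),c0))
E
```

```text
(np.float64(3.4114971307171627), np.float64(45.22367178119466), np.float64(-0.07358242752173781)) (np.float64(2.3683496350353153), np.float64(45.22599557453331), np.float64(0.14106149279008967))
([[0.02, -0.04, -0.01], [-0.02, -0.05, 0.02], [-0.03, -0.05, 0.01], [-0.02, -0.05, 0.02], [-0.04, -0.05, 0.03], [-0.03, -0.03, 0.02], [-0.04, -0.04, 0.03], [-0.04, -0.03, 0.03], [-0.05, -0.02, 0.03], [-0.04, -0.02, 0.03], [-0.05, -0.01, 0.03]], array([464.97856401,  88.48529622, 119.38      ]))
```

>>> jog_arm --targets '[{"xyz": [0.02,-0.04,-0.01],"spin": 0},{"xyz": [-0.02,-0.05,0.02],"spin": 0},{"xyz": [-0.03,-0.05,0.01],"spin": 0},{"xyz": [-0.02,-0.05,0.02],"spin": 0},{"xyz": [-0.04,-0.05,0.03],"spin": 0},{"xyz": [-0.03,-0.03,0.02],"spin": 0},{"xyz": [-0.04,-0.04,0.03],"spin": 0},{"xyz": [-0.04,-0.03,0.03],"spin": 0},{"xyz": [-0.05,-0.02,0.03],"spin": 0},{"xyz": [-0.04,-0.02,0.03],"spin": 0}]'

```text
time: 7.7
tool_pos: [468.9, 87.3, 121.7]
tcp_rot: [3.142, -0.0, -0.094]
contact_force: [1.7, -3.7, -1.5]
grip_width: 24.2
finger_force: 30.0
```

```bash
python3 - <<'E'
from plant import bot
from h import *
import json
o=bot.get_obs();p=o['tool_pos'];print(p,o['contact_force'],phi_of(p),phi_of(p)[0]-np.pi)
c=bot.get_calibration('wrist')
json.dump({k:(v.tolist() if hasattr(v,'tolist') else v) for k,v in c.items()},open('w3.json','w'))
w=bot.capture('wrist');s=bot.capture('scene');t=bot.capture('top');cv2.imwrite('pics/w3.png',w);cv2.imwrite('pics/s3.png',s);cv2.imwrite('pics/t3.png',t)
r=lambda i,w,h:cv2.resize(i,(w,h),interpolation=cv2.INTER_CUBIC)
print(bot.get_obs()['tool_pos'])
o=np.zeros((600,800,3),np.uint8)
o[:300,:400]=r(s[270:390,240:400],400,300);o[:300,400:]=r(t[230:320,300:420],400,300);o[300:,:400]=r(w[130:310,160:400],400,300);cv2.imwrite('pics/m3.png',o)
E
```

```text
[468.9334992   87.29557722 121.6853206 ] [ 1.72315041 -3.71176867 -1.5044433 ] (np.float64(4.449986055948549), np.float64(45.142263386860655), np.float64(-0.16027804429081496)) 1.3083934023587558
[468.32413096  87.47215426 121.32471346]
```

View pics/m3.png

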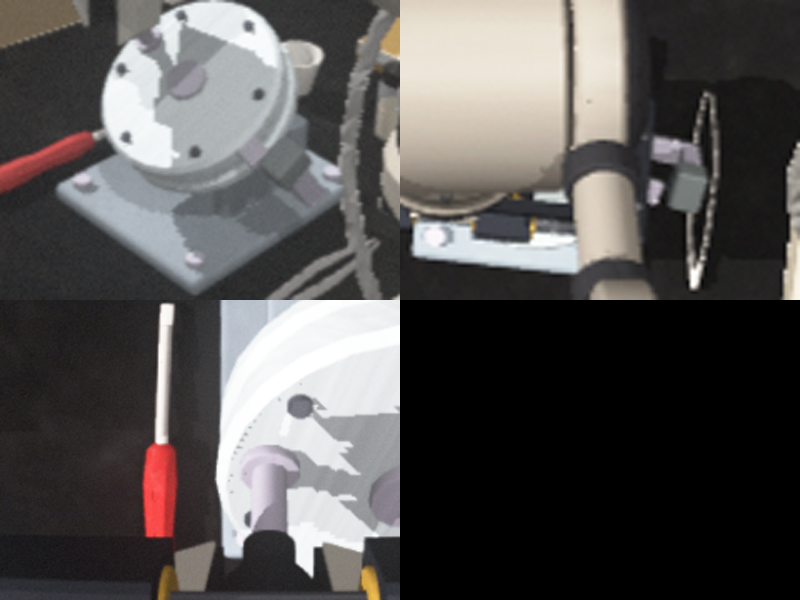

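The flag has come round to the pickup. In the scene crop the flag is at (252,152) and the block at (285,150). In the top crop the flag is at (655,190) and the block at (687,188). I'll work out the remaining angle.

```bash
python3 - <<'E'
from h import *
from plant import bot
ct=bot.get_calibration('top');cs=bot.get_calibration('scene')
S=lambda u,v:(240+u*.4,270+v*.4);T=lambda u,v:(300+(u-400)*.3,230+v*.3)
st=[500.8,38.5,-.094]
print('obs flag S',S(252,152),'pick S',S(287,150),'flag T',T(655,190),'pick T',T(687,188))
iS=lambda q:((q[:,0]-240)/.4,(q[:,1]-270)/.4);iT=lambda q:(400+(q[:,0]-300)/.3,(q[:,1]-230)/.3)
for a in np.arange(1.25,1.66,.1):
    print(round(a,2),[np.round(np.r_[iS(proj(cs,pt(st,r,a,h)))]) for r,h in((60,-6),(72,-6),(76,-6),(85,-6))],[np.round(np.r_[iT(proj(ct,pt(st,r,a,h)))]) for r,h in((72,-6),(76,-6),(85,-6))])
E
```

```text
obs flag S (340.8, 330.8) pick S (354.8, 330.0) flag T (376.5, 287.0) pick T (386.1, 286.4)
1.25 [array([239., 151.]), array([250., 165.]), array([253., 170.]), array([261., 181.])] [array([652., 201.]), array([658., 204.]), array([673., 210.])]
1.35 [array([247., 145.]), array([259., 157.]), array([263., 161.]), array([273., 171.])] [array([657., 190.]), array([664., 193.]), array([679., 197.])]
1.45 [array([254., 137.]), array([268., 148.]), array([273., 152.]), array([283., 160.])] [array([661., 180.]), array([668., 181.]), array([683., 184.])]
1.55 [array([261., 129.]), array([276., 138.]), array([281., 141.]), array([292., 148.])] [array([663., 168.]), array([670., 169.]), array([687., 171.])]
1.65 [array([267., 121.]), array([283., 128.]), array([288., 131.]), array([301., 136.])] [array([665., 157.]), array([672., 157.]), array([688., 157.])]
```

```bash
python3 - <<'E'
from plant import bot
from h import *
p=bot.get_obs()['tool_pos'];f=phi_of(p);print(p,f)
print('need',(circ(4.577)-p)@R.from_euler('z',YAW).as_matrix()*[1,-1,-1]/80, 'tan', (circ(4.60)-circ(4.577))@R.from_euler('z',YAW).as_matrix()*[1,-1,-1]/80)
E
```

```text
[468.32413096  87.47215426 121.32471346] (np.float64(4.466039071629926), np.float64(45.07652459052668), np.float64(-0.09818459651569707))
need [[-0.05107134 -0.01090726  0.03426237]] tan [[-0.0105158  -0.00159868  0.00736334]]
```

>>> jog_arm --targets '[{"xyz": [-0.02,-0.01,0.01],"spin": 0},{"xyz": [-0.02,0,0.01],"spin": 0},{"xyz": [-0.01,0,0.01],"spin": 0},{"xyz": [0,0,0],"spin": 0},{"xyz": [0,0,0],"spin": 0},{"xyz": [0,0,0],"spin": 0},{"xyz": [0,0,0],"spin": 0},{"xyz": [0,0,0],"spin": 0},{"xyz": [0,0,0],"spin": 0},{"xyz": [0,0,0],"spin": 0}]'

```text
time: 9.1
tool_pos: [465.8, 88.4, 119.5]
tcp_rot: [-3.141, -0.001, -0.094]
contact_force: [5.4, -1.3, -6.2]
grip_width: 24.4
finger_force: 30.0
```

```bash
python3 - <<'E'
from plant import bot
from h import *
o=bot.get_obs();p=o['tool_pos'];print(p,o['contact_force'],phi_of(p),phi_of(p)[0]-np.pi)
s=bot.capture('scene');t=bot.capture('top')
r=lambda i,w,h:cv2.resize(i,(w,h),interpolation=cv2.INTER_CUBIC)
o=np.zeros((400,800,3),np.uint8)
o[:,:400]=r(s[300:350,325:375],400,400);o[:,400:]=r(t[260:310,360:410],400,400);cv2.imwrite('pics/m4.png',o)
E
```

```text
[465.7748263   88.37521455 119.52447647] [ 5.36959389 -1.34886965 -6.21488122] (np.float64(4.5381406526752635), np.float64(45.05771438016446), np.float64(-0.0684557409841295)) 1.3965479990854703
```

View pics/m4.png

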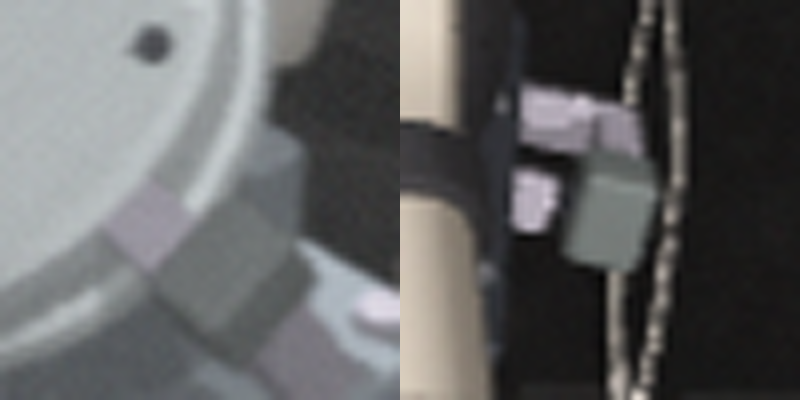

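The flag (scene crop, tip edge about (152,268)–(195,212)) now faces the block (inner edge about (158,272)–(230,204)). I'll check how far off centre it is.

```bash
python3 - <<'E'
from h import *
from plant import bot
ct=bot.get_calibration('top');cs=bot.get_calibration('scene')
iS=lambda q:(q-[325,300])*8; iT=lambda q:(q-[360,260])*8+[400,0]
def P(st,r,t,a,h):
    o,M,D,c=stand(*st); return c+D@(np.array([np.cos(a),np.sin(a),0])*r+np.array([-np.sin(a),np.cos(a),0])*t+[0,0,h])
fS=np.array([(107,228),(160,180),(195,212),(152,268)]);fT=np.array([(512,228),(517,168),(558,174),(551,233)])
bS=np.array([(160,272),(232,203),(300,248),(232,335)]);bT=np.array([(565,250),(580,183),(650,190),(632,270)])
st=[500.8,38.5,-.094]
F=lambda a,t0=0:np.array([P(st,r,t,a,-6+t0) for r,t in((72,7),(72,-7))])
for a in(1.34,1.4,1.46):
    print('flag',a,np.round(iS(proj(cs,F(a)))).tolist(),np.round(iT(proj(ct,F(a)))).tolist())
for a in(1.35,1.45,1.55):
  for w in (12,):
    B=[P(st,r,t,a,3) for r,t in((76,-w),(76,w),(94,w),(94,-w))]
    print('block',a,w,np.round(iS(proj(cs,B))).tolist(),np.round(iT(proj(ct,B))).tolist())
# joint fit: small image offsets per view + angles
def fit(w):
    def res(q):
        fa,ba=q[:2];Fc=[P(st,72,t,fa,-5) for t in(7,-7)];B=[P(st,r,t,ba,3 if w==12 else 3) for r,t in((76,-w),(76,w),(94,w),(94,-w))]
        r=[]
        for off,cam_,i,f,b in((q[2:4],cs,iS,fS[[2,3]],bS),(q[4:6],ct,iT,fT[[2,3]],bT)):
            r+=[i(proj(cam_,Fc))+off-f, i(proj(cam_,B))+off-np.array([b[0],b[1],b[2],b[3]])]
        return np.concatenate(r).ravel()
    return least_squares(res,[1.4,1.45,0,0,0,0])
for w in(9,12):
    q=fit(w);print(w,q.x,q.cost,np.round(q.fun.reshape(-1,2)).tolist())
E
```

```text
flag 1.34 [[175.0, 238.0], [118.0, 292.0]] [[546.0, 195.0], [525.0, 245.0]]
flag 1.4 [[191.0, 220.0], [137.0, 276.0]] [[550.0, 178.0], [533.0, 230.0]]
flag 1.46 [[206.0, 201.0], [155.0, 260.0]] [[554.0, 162.0], [539.0, 214.0]]
block 1.35 12 [[95.0, 300.0], [194.0, 207.0], [255.0, 268.0], [155.0, 363.0]] [[537.0, 284.0], [573.0, 197.0], [647.0, 220.0], [610.0, 306.0]]
block 1.45 12 [[129.0, 273.0], [219.0, 173.0], [288.0, 225.0], [197.0, 328.0]] [[552.0, 258.0], [578.0, 168.0], [654.0, 184.0], [628.0, 274.0]]
block 1.55 12 [[161.0, 243.0], [241.0, 137.0], [316.0, 181.0], [236.0, 289.0]] [[563.0, 230.0], [579.0, 138.0], [658.0, 147.0], [641.0, 239.0]]
9 [ 1.4526617   1.47430257  9.0525087  19.06017642  3.96791202 10.5248176 ] 541.980691097834 [[16.0, 8.0], [7.0, 10.0], [-3.0, 0.0], [-9.0, -7.0], [-7.0, -2.0], [-5.0, -10.0], [-1.0, 3.0], [-8.0, -4.0], [-3.0, 0.0], [-1.0, -0.0], [7.0, 7.0], [6.0, -5.0]]
12 [ 1.4688609   1.48772136  4.90076413 23.91909108  2.81251735 14.90750412] 1163.1236468135703 [[16.0, 8.0], [8.0, 11.0], [-13.0, 14.0], [1.0, -20.0], [4.0, -16.0], [-15.0, 3.0], [-1.0, 3.0], [-8.0, -4.0], [-6.0, 12.0], [2.0, -11.0], [9.0, -5.0], [4.0, 6.0]]
```

>>> jog_arm --targets '[{"xyz": [-0.01,0,0.01],"spin": 0},{"xyz": [-0.01,0,0],"spin": 0},{"xyz": [0,0,0],"spin": 0},{"xyz": [0,0,0],"spin": 0},{"xyz": [0,0,0],"spin": 0},{"xyz": [0,0,0],"spin": 0},{"xyz": [0,0,0],"spin": 0},{"xyz": [0,0,0],"spin": 0},{"xyz": [0,0,0],"spin": 0},{"xyz": [0,0,0],"spin": 0}]'

```text
time: 10.45
tool_pos: [464.4, 88.7, 118.6]
tcp_rot: [-3.141, -0.002, -0.094]
contact_force: [7.2, -0.0, -8.3]
grip_width: 24.6
finger_force: 30.0
```

```bash
python3 - <<'E'
from plant import bot
from h import *
o=bot.get_obs();p=o['tool_pos'];f=phi_of(p);print(p,o['contact_force'],f,f[0]-np.pi)
c0=p+np.array([-1.,0,-.8])
ph=f[0]
for k in range(10):
    rows,c0=gen(circ(ph+.0628*np.arange(1,11)),c0); ph+=.628
    print(k,round(ph,3),'['+', '.join('{"xyz": [%g, %g, %g], "spin": 0}'%tuple(r) for r in rows)+']')
E
```

```text
[464.42633343  88.70642087 118.61652443] [ 7.20557285e+00 -7.70046859e-03 -8.26274957e+00] (np.float64(4.574952972676984), np.float64(45.002937719413524), np.float64(-0.024319576386074068)) 1.4333603190871909
0 5.203 [{"xyz": [-0.02, -0, 0.01], "spin": 0}, {"xyz": [-0.03, -0.01, 0.02], "spin": 0}, {"xyz": [-0.02, 0, 0.02], "spin": 0}, {"xyz": [-0.03, 0.01, 0.02], "spin": 0}, {"xyz": [-0.03, 0, 0.02], "spin": 0}, {"xyz": [-0.03, 0.01, 0.02], "spin": 0}, {"xyz": [-0.03, 0.01, 0.02], "spin": 0}, {"xyz": [-0.03, 0.01, 0.02], "spin": 0}, {"xyz": [-0.02, 0.01, 0.02], "spin": 0}, {"xyz": [-0.03, 0.02, 0.02], "spin": 0}]
1 5.831 [{"xyz": [-0.02, 0.02, 0.01], "spin": 0}, {"xyz": [-0.03, 0.02, 0.02], "spin": 0}, {"xyz": [-0.02, 0.02, 0.02], "spin": 0}, {"xyz": [-0.02, 0.02, 0.01], "spin": 0}, {"xyz": [-0.02, 0.03, 0.02], "spin": 0}, {"xyz": [-0.02, 0.02, 0.01], "spin": 0}, {"xyz": [-0.02, 0.03, 0.01], "spin": 0}, {"xyz": [-0.02, 0.03, 0.01], "spin": 0}, {"xyz": [-0.01, 0.03, 0.01], "spin": 0}, {"xyz": [-0.02, 0.03, 0.01], "spin": 0}]
2 6.459 [{"xyz": [-0.01, 0.03, 0.01], "spin": 0}, {"xyz": [-
[... 2547 characters left out ...]
4, 0.01], "spin": 0}, {"xyz": [-0.01, -0.03, 0.01], "spin": 0}, {"xyz": [-0.02, -0.03, 0.01], "spin": 0}, {"xyz": [-0.01, -0.03, 0.01], "spin": 0}, {"xyz": [-0.02, -0.03, 0.01], "spin": 0}, {"xyz": [-0.02, -0.02, 0.02], "spin": 0}, {"xyz": [-0.02, -0.03, 0.01], "spin": 0}]
9 10.855 [{"xyz": [-0.02, -0.02, 0.01], "spin": 0}, {"xyz": [-0.02, -0.02, 0.02], "spin": 0}, {"xyz": [-0.03, -0.02, 0.02], "spin": 0}, {"xyz": [-0.02, -0.02, 0.01], "spin": 0}, {"xyz": [-0.03, -0.02, 0.02], "spin": 0}, {"xyz": [-0.02, -0.01, 0.02], "spin": 0}, {"xyz": [-0.03, -0.02, 0.02], "spin": 0}, {"xyz": [-0.03, -0.01, 0.02], "spin": 0}, {"xyz": [-0.03, -0, 0.02], "spin": 0}, {"xyz": [-0.03, -0.01, 0.02], "spin": 0}]
```

>>> jog_arm --targets '[{"xyz": [-0.02,0,0.02],"spin": 0},{"xyz": [-0.03,-0.01,0.02],"spin": 0},{"xyz": [-0.02,0,0.02],"spin": 0},{"xyz": [-0.03,0.01,0.02],"spin": 0},{"xyz": [-0.03,0,0.02],"spin": 0},{"xyz": [-0.03,0.01,0.02],"spin": 0},{"xyz": [-0.03,0.01,0.02],"spin": 0},{"xyz": [-0.03,0.01,0.02],"spin": 0},{"xyz": [-0.02,0.01,0.02],"spin": 0},{"xyz": [-0.03,0.02,0.02],"spin": 0}]'

```text
time: 11.7
tool_pos: [441.4, 85.7, 102.7]
tcp_rot: [3.142, 0.0, -0.094]
contact_force: [3.8, 0.2, -3.0]
grip_width: 24.4
finger_force: 30.0
```

>>> jog_arm --targets '[{"xyz": [-0.02,0.02,0.01],"spin": 0},{"xyz": [-0.03,0.02,0.02],"spin": 0},{"xyz": [-0.02,0.02,0.02],"spin": 0},{"xyz": [-0.02,0.02,0.01],"spin": 0},{"xyz": [-0.02,0.03,0.02],"spin": 0},{"xyz": [-0.02,0.02,0.01],"spin": 0},{"xyz": [-0.02,0.03,0.01],"spin": 0},{"xyz": [-0.02,0.03,0.01],"spin": 0},{"xyz": [-0.01,0.03,0.01],"spin": 0},{"xyz": [-0.02,0.03,0.01],"spin": 0}]'

```text
time: 12.95
tool_pos: [424.1, 67.2, 92.1]
tcp_rot: [-3.142, -0.001, -0.094]
contact_force: [5.7, 2.2, -9.4]
grip_width: 24.1
finger_force: 30.0
```

```bash
cat >> h.py <<'E'
def comp(p,F):
    """phi, radius, axial, force along [tangent ccw, radial, axis]"""
    S=R.from_euler('z',YAW).as_matrix(); f=phi_of(p); g=np.array(F)@S; a=f[0]
    u=np.array([-.81915,0,-.57358]); ax=np.array([-.57358,0,.81915]); v=np.array([0,-1,0])
    return np.round([f[0],f[1],f[2],g@(-np.sin(a)*u+np.cos(a)*v),g@(np.cos(a)*u+np.sin(a)*v),g@ax],2)
E
python3 - <<'E'
from plant import bot
from h import *
o=bot.get_obs();p=o['tool_pos'];print(p,o['contact_force'],comp(p,o['contact_force']),o['grip_width'])
E
```

```text
[424.08114857  67.1761363   92.05586988] [ 5.6519401   2.19046043 -9.42477502] [  5.84  44.72   0.1   -2.03   2.04 -10.83] 24.05580643189172
```

>>> jog_arm --targets '[{"xyz": [0,0.03,0.02],"spin": 0},{"xyz": [-0.01,0.04,0.01],"spin": 0},{"xyz": [-0.01,0.03,0.01],"spin": 0},{"xyz": [0,0.03,0],"spin": 0},{"xyz": [-0.01,0.04,0],"spin": 0},{"xyz": [0,0.03,0.01],"spin": 0},{"xyz": [0,0.04,0],"spin": 0},{"xyz": [0,0.03,0],"spin": 0},{"xyz": [0,0.04,-0.01],"spin": 0},{"xyz": [0.01,0.03,0],"spin": 0}]'

```text
time: 14.2
tool_pos: [418.5, 40.7, 89.5]
tcp_rot: [-3.141, 0.002, -0.094]
contact_force: [-5.7, 6.2, 12.2]
grip_width: 23.8
finger_force: 30.0
```

>>> jog_arm --targets '[{"xyz": [0,0.04,0],"spin": 0},{"xyz": [0.01,0.03,-0.01],"spin": 0},{"xyz": [0.01,0.04,0],"spin": 0},{"xyz": [0.01,0.03,-0.01],"spin": 0},{"xyz": [0.01,0.03,-0.01],"spin": 0},{"xyz": [0.02,0.03,-0.01],"spin": 0},{"xyz": [0.01,0.03,-0.01],"spin": 0},{"xyz": [0.02,0.03,-0.01],"spin": 0},{"xyz": [0.02,0.03,-0.02],"spin": 0},{"xyz": [0.02,0.02,-0.01],"spin": 0}]'

```text
time: 15.45
tool_pos: [425.9, 16.0, 96.5]
tcp_rot: [-3.14, 0.004, -0.095]
contact_force: [-5.1, 11.5, 9.8]
grip_width: 24.0
finger_force: 30.0
```

```bash
python3 - <<'E'
from plant import bot
from h import *
o=bot.get_obs();p=o['tool_pos'];print(p,o['contact_force'],comp(p,o['contact_force']),o['grip_width'])
E
```

```text
[425.91671979  15.98238981  96.48626446] [-5.06642566 11.45093585  9.78572441] [ 0.77 45.1  -0.08 -7.41 -8.05 11.53] 24.046339604294328
```

>>> jog_arm --targets '[{"xyz": [0.02,0.02,-0.03],"spin": 0},{"xyz": [0.02,0.02,-0.01],"spin": 0},{"xyz": [0.03,0.02,-0.02],"spin": 0},{"xyz": [0.02,0.02,-0.02],"spin": 0},{"xyz": [0.03,0.01,-0.01],"spin": 0},{"xyz": [0.02,0.02,-0.02],"spin": 0},{"xyz": [0.03,0.01,-0.02],"spin": 0},{"xyz": [0.03,0.01,-0.02],"spin": 0},{"xyz": [0.03,0.01,-0.02],"spin": 0},{"xyz": [0.03,0,-0.02],"spin": 0}]'

```text
time: 16.7
tool_pos: [442.9, 1.9, 109.7]
tcp_rot: [3.141, 0.011, -0.094]
contact_force: [-7.8, -1.1, -4.3]
grip_width: 24.5
finger_force: 30.0
```

>>> jog_arm --targets '[{"xyz": [0.02,0.01,-0.02],"spin": 0},{"xyz": [0.03,0,-0.02],"spin": 0},{"xyz": [0.03,0,-0.02],"spin": 0},{"xyz": [0.03,0,-0.02],"spin": 0},{"xyz": [0.03,-0.01,-0.02],"spin": 0},{"xyz": [0.03,-0.01,-0.02],"spin": 0},{"xyz": [0.03,-0.01,-0.02],"spin": 0},{"xyz": [0.02,-0.01,-0.02],"spin": 0},{"xyz": [0.03,-0.01,-0.02],"spin": 0},{"xyz": [0.03,-0.02,-0.02],"spin": 0}]'

```text
time: 17.95
tool_pos: [466.5, 2.6, 126.0]
tcp_rot: [3.138, 0.009, -0.094]
contact_force: [-7.6, -9.0, -1.8]
grip_width: 24.5
finger_force: 30.0
```

>>> jog_arm --targets '[{"xyz": [0.02,-0.01,-0.02],"spin": 0},{"xyz": [0.02,-0.02,-0.01],"spin": 0},{"xyz": [0.03,-0.03,-0.02],"spin": 0},{"xyz": [0.02,-0.02,-0.01],"spin": 0},{"xyz": [0.02,-0.02,-0.02],"spin": 0},{"xyz": [0.02,-0.03,-0.01],"spin": 0},{"xyz": [0.02,-0.03,-0.01],"spin": 0},{"xyz": [0.01,-0.03,-0.02],"spin": 0},{"xyz": [0.02,-0.03,-0.01],"spin": 0},{"xyz": [0.01,-0.03,-0.01],"spin": 0}]'

```text
time: 19.2
tool_pos: [485.6, 20.6, 138.1]
tcp_rot: [3.138, 0.003, -0.094]
contact_force: [-2.1, -7.9, -1.8]
grip_width: 24.1
finger_force: 30.0
```

```bash
python3 - <<'E'
from plant import bot
from h import *
o=bot.get_obs();p=o['tool_pos'];print(p,o['contact_force'],comp(p,o['contact_force']),o['grip_width'])
E
```

```text
[485.64834493  20.61234441 138.09697458] [-2.08542929 -7.93975221 -1.80710956] [ 2.65 45.18  0.15 -8.15  1.93 -0.72] 24.06832735570866
```

>>> jog_arm --targets '[{"xyz": [0.02,-0.03,0],"spin": 0},{"xyz": [0.01,-0.03,-0.01],"spin": 0},{"xyz": [0,-0.04,-0.01],"spin": 0},{"xyz": [0.01,-0.03,0],"spin": 0},{"xyz": [0.01,-0.04,-0.01],"spin": 0},{"xyz": [0,-0.03,0],"spin": 0},{"xyz": [0,-0.04,0],"spin": 0},{"xyz": [0,-0.03,0],"spin": 0},{"xyz": [0,-0.04,0],"spin": 0},{"xyz": [-0.01,-0.03,0.01],"spin": 0}]'

```text
time: 20.45
tool_pos: [492.4, 47.8, 140.6]
tcp_rot: [3.138, 0.001, -0.094]
contact_force: [-1.8, -5.6, 8.0]
grip_width: 24.2
finger_force: 30.0
```

>>> jog_arm --targets '[{"xyz": [0,-0.04,0],"spin": 0},{"xyz": [-0.01,-0.03,0.01],"spin": 0},{"xyz": [-0.01,-0.03,0],"spin": 0},{"xyz": [-0.01,-0.04,0.01],"spin": 0},{"xyz": [-0.01,-0.03,0.01],"spin": 0},{"xyz": [-0.02,-0.03,0.01],"spin": 0},{"xyz": [-0.01,-0.03,0.01],"spin": 0},{"xyz": [-0.02,-0.03,0.01],"spin": 0},{"xyz": [-0.02,-0.02,0.02],"spin": 0},{"xyz": [-0.02,-0.03,0.01],"spin": 0}]'

```text
time: 21.7
tool_pos: [484.1, 74.6, 133.1]
tcp_rot: [3.14, 0.001, -0.094]
contact_force: [-2.3, -4.5, 2.1]
grip_width: 24.4
finger_force: 30.0
```

>>> jog_arm --targets '[{"xyz": [-0.02,-0.02,0.01],"spin": 0},{"xyz": [-0.02,-0.02,0.02],"spin": 0},{"xyz": [-0.03,-0.02,0.02],"spin": 0},{"xyz": [-0.02,-0.02,0.01],"spin": 0},{"xyz": [-0.03,-0.02,0.02],"spin": 0},{"xyz": [-0.02,-0.01,0.02],"spin": 0},{"xyz": [-0.03,-0.02,0.02],"spin": 0},{"xyz": [-0.03,-0.01,0.02],"spin": 0},{"xyz": [-0.03,0,0.02],"spin": 0},{"xyz": [-0.03,-0.01,0.02],"spin": 0}]'

```text
time: 22.95
tool_pos: [465.0, 88.8, 118.6]
tcp_rot: [3.141, 0.0, -0.094]
contact_force: [-2.2, -5.7, 3.2]
grip_width: 24.4
finger_force: 30.0
```

```bash
python3 - <<'E'
from plant import bot
from h import *
o=bot.get_obs();p=o['tool_pos'];print(p,o['contact_force'],comp(p,o['contact_force']),o['grip_width'])
D=[([491.9,53.5,140.0],[5.7,-4.8,1.8]),([468.9,87.3,121.7],[1.7,-3.7,-1.5]),([441.4,85.7,102.7],[3.8,.2,-3]),([424.1,67.2,92.1],[5.7,2.2,-9.4]),([418.5,40.7,89.5],[-5.7,6.2,12.2]),([425.9,16,96.5],[-5.1,11.5,9.8]),([442.9,1.9,109.7],[-7.8,-1.1,-4.3]),([466.5,2.6,126],[-7.6,-9,-1.8]),([485.6,20.6,138.1],[-2.1,-7.9,-1.8])]
for d in D: print(comp(*d))
E
```

```text
[464.98772821  88.76771305 118.64493455] [-2.17324417 -5.72826367  3.17210617] [ 4.57 45.18 -0.32 -1.35 -5.77  3.53] 24.44633141758828
[ 3.41 45.19 -0.09 -5.71  4.69 -2.04]
[ 4.45 45.14 -0.13 -1.7  -3.19 -2.4 ]
[ 5.21 44.91 -0.08 -1.46 -0.16 -4.62]
[  5.83  44.7    0.13  -2.06   2.   -10.84]
[ 0.17 44.93 -0.23 -5.24 -2.79 13.58]
[ 0.77 45.1  -0.05 -7.47 -8.06 11.56]
[ 1.35 44.95  0.29 -8.13  3.69  0.87]
[ 2.   45.03  0.2  -9.97  6.08  2.38]
[ 2.65 45.15  0.18 -8.12  1.91 -0.7 ]
```

```bash
python3 - <<'E'
from h import *
ph=4.57;c0=circ(ph)[0]
for k in range(9):
    rows,c0=gen(circ(ph-.062*np.arange(1,11)),c0); ph-=.62
    print(k,round(ph,3),'['+', '.join('{"xyz": [%g, %g, %g], "spin": 0}'%tuple(np.array(r)+0.) for r in rows)+']')
E
```

```text
0 3.95 [{"xyz": [0.03, 0.01, -0.02], "spin": 0}, {"xyz": [0.03, 0, -0.02], "spin": 0}, {"xyz": [0.02, 0.01, -0.02], "spin": 0}, {"xyz": [0.03, 0.02, -0.02], "spin": 0}, {"xyz": [0.03, 0.01, -0.02], "spin": 0}, {"xyz": [0.02, 0.02, -0.01], "spin": 0}, {"xyz": [0.03, 0.02, -0.02], "spin": 0}, {"xyz": [0.02, 0.02, -0.02], "spin": 0}, {"xyz": [0.02, 0.02, -0.01], "spin": 0}, {"xyz": [0.02, 0.02, -0.02], "spin": 0}]
1 3.33 [{"xyz": [0.02, 0.02, -0.01], "spin": 0}, {"xyz": [0.02, 0.03, -0.01], "spin": 0}, {"xyz": [0.02, 0.03, -0.02], "spin": 0}, {"xyz": [0.01, 0.03, -0.01], "spin": 0}, {"xyz": [0.02, 0.03, -0.01], "spin": 0}, {"xyz": [0.01, 0.03, -0.01], "spin": 0}, {"xyz": [0.01, 0.03, 0], "spin": 0}, {"xyz": [0.01, 0.03, -0.01], "spin": 0}, {"xyz": [0.01, 0.04, -0.01], "spin": 0}, {"xyz": [0.01, 0.03, 0], "spin": 0}]
2 2.71 [{"xyz": [0, 0.04, 0], "spin": 0}, {"xyz": [0, 0.03, -0.01], "spin": 0}, {"xyz": [0.01, 0.04, 0], "spin": 0}, {"xyz": [-0.01, 0.03, 0], "spin": 0}, {"xyz": [0, 0.04, 0.01], "spin": 0}, {"xyz": [0, 0.03, 0], "spin": 0}, {"xyz": [-0.01, 0.03, 0], "spin": 0}, {"xyz": [-0
[... 1896 characters left out ...]
": 0}, {"xyz": [0, -0.03, 0], "spin": 0}, {"xyz": [0.01, -0.04, 0], "spin": 0}, {"xyz": [0, -0.03, 0], "spin": 0}, {"xyz": [0, -0.04, -0.01], "spin": 0}, {"xyz": [0.01, -0.03, 0], "spin": 0}, {"xyz": [0.01, -0.03, -0.01], "spin": 0}, {"xyz": [0.01, -0.04, -0.01], "spin": 0}]
8 -1.01 [{"xyz": [0.01, -0.03, 0], "spin": 0}, {"xyz": [0.01, -0.03, -0.01], "spin": 0}, {"xyz": [0.02, -0.03, -0.01], "spin": 0}, {"xyz": [0.01, -0.03, -0.02], "spin": 0}, {"xyz": [0.02, -0.03, -0.01], "spin": 0}, {"xyz": [0.02, -0.02, -0.01], "spin": 0}, {"xyz": [0.02, -0.03, -0.02], "spin": 0}, {"xyz": [0.02, -0.02, -0.01], "spin": 0}, {"xyz": [0.03, -0.02, -0.02], "spin": 0}, {"xyz": [0.02, -0.02, -0.01], "spin": 0}]
```

>>> jog_arm --targets '[{"xyz": [0.03,0.02,-0.02],"spin": 0},{"xyz": [0.03,0,-0.02],"spin": 0},{"xyz": [0.02,0.01,-0.02],"spin": 0},{"xyz": [0.03,0.02,-0.02],"spin": 0},{"xyz": [0.03,0.01,-0.02],"spin": 0},{"xyz": [0.02,0.02,-0.01],"spin": 0},{"xyz": [0.03,0.02,-0.02],"spin": 0},{"xyz": [0.02,0.02,-0.02],"spin": 0},{"xyz": [0.02,0.02,-0.01],"spin": 0},{"xyz": [0.02,0.02,-0.02],"spin": 0}]'

```text
time: 24.2
tool_pos: [482.6, 76.4, 132.0]
tcp_rot: [-3.139, 0.004, -0.094]
contact_force: [-2.8, 6.0, -4.6]
grip_width: 24.1
finger_force: 30.0
```

>>> jog_arm --targets '[{"xyz": [0.02,0.02,-0.01],"spin": 0},{"xyz": [0.02,0.03,-0.01],"spin": 0},{"xyz": [0.02,0.03,-0.02],"spin": 0},{"xyz": [0.01,0.03,-0.01],"spin": 0},{"xyz": [0.02,0.03,-0.01],"spin": 0},{"xyz": [0.01,0.03,-0.01],"spin": 0},{"xyz": [0.01,0.03,0],"spin": 0},{"xyz": [0.01,0.03,-0.01],"spin": 0},{"xyz": [0.01,0.04,-0.01],"spin": 0},{"xyz": [0.01,0.03,0],"spin": 0}]'

```text
time: 25.45
tool_pos: [492.3, 51.2, 140.3]
tcp_rot: [-3.139, 0.002, -0.094]
contact_force: [-5.5, 5.0, 6.7]
grip_width: 24.2
finger_force: 30.0
```

>>> jog_arm --targets '[{"xyz": [0,0.04,0],"spin": 0},{"xyz": [0,0.03,-0.01],"spin": 0},{"xyz": [0.01,0.04,0],"spin": 0},{"xyz": [-0.01,0.03,0],"spin": 0},{"xyz": [0,0.04,0.01],"spin": 0},{"xyz": [0,0.03,0],"spin": 0},{"xyz": [-0.01,0.03,0],"spin": 0},{"xyz": [-0.01,0.04,0.01],"spin": 0},{"xyz": [-0.01,0.03,0],"spin": 0},{"xyz": [-0.01,0.03,0.01],"spin": 0}]'

```text
time: 26.7
tool_pos: [487.0, 22.7, 138.6]
tcp_rot: [-3.142, 0.0, -0.094]
contact_force: [-2.8, 3.3, 5.0]
grip_width: 24.2
finger_force: 30.0
```

```bash
python3 - <<'E'
from plant import bot
from h import *
o=bot.get_obs();p=o['tool_pos'];print(p,o['contact_force'],comp(p,o['contact_force']),o['grip_width'])
E
```

```text
[486.95752566  22.69204895 138.64894168] [-2.78882907  3.2638016   4.95839672] [ 2.71e+00  4.53e+01 -4.00e-02  2.85e+00 -9.70e-01  5.83e+00] 24.18894251952831
```

>>> jog_arm --targets '[{"xyz": [-0.01,0.03,0.01],"spin": 0},{"xyz": [-0.01,0.03,0.01],"spin": 0},{"xyz": [-0.02,0.03,0.01],"spin": 0},{"xyz": [-0.02,0.03,0.01],"spin": 0},{"xyz": [-0.02,0.03,0.02],"spin": 0},{"xyz": [-0.02,0.02,0.01],"spin": 0},{"xyz": [-0.02,0.03,0.02],"spin": 0},{"xyz": [-0.02,0.02,0.01],"spin": 0},{"xyz": [-0.02,0.02,0.02],"spin": 0},{"xyz": [-0.03,0.02,0.02],"spin": 0}]'

```text
time: 27.95
tool_pos: [469.2, 3.6, 127.6]
tcp_rot: [-3.141, 0.001, -0.094]
contact_force: [-5.1, 4.8, 7.8]
grip_width: 24.2
finger_force: 30.0
```

>>> jog_arm --targets '[{"xyz": [-0.02,0.01,0.01],"spin": 0},{"xyz": [-0.03,0.02,0.02],"spin": 0},{"xyz": [-0.02,0.01,0.02],"spin": 0},{"xyz": [-0.03,0.01,0.02],"spin": 0},{"xyz": [-0.03,0.01,0.02],"spin": 0},{"xyz": [-0.03,0,0.02],"spin": 0},{"xyz": [-0.03,0.01,0.02],"spin": 0},{"xyz": [-0.02,0,0.02],"spin": 0},{"xyz": [-0.03,0,0.02],"spin": 0},{"xyz": [-0.03,0,0.02],"spin": 0}]'

```text
time: 29.2
tool_pos: [447.8, 0.3, 112.8]
tcp_rot: [-3.141, -0.0, -0.094]
contact_force: [-5.0, 6.6, 10.5]
grip_width: 24.5
finger_force: 30.0
```

>>> jog_arm --targets '[{"xyz": [-0.03,-0.01,0.02],"spin": 0},{"xyz": [-0.03,0,0.02],"spin": 0},{"xyz": [-0.03,-0.01,0.02],"spin": 0},{"xyz": [-0.02,-0.01,0.02],"spin": 0},{"xyz": [-0.03,-0.02,0.01],"spin": 0},{"xyz": [-0.03,-0.01,0.02],"spin": 0},{"xyz": [-0.02,-0.02,0.02],"spin": 0},{"xyz": [-0.02,-0.02,0.02],"spin": 0},{"xyz": [-0.03,-0.02,0.01],"spin": 0},{"xyz": [-0.02,-0.02,0.02],"spin": 0}]'

```text
time: 30.45
tool_pos: [428.8, 12.3, 98.6]
tcp_rot: [3.14, -0.002, -0.094]
contact_force: [-4.4, 0.5, 14.1]
grip_width: 24.2
finger_force: 30.0
```

```bash
python3 - <<'E'
from plant import bot
from h import *
o=bot.get_obs();p=o['tool_pos'];print(p,o['contact_force'],comp(p,o['contact_force']),o['grip_width'])
E
```

```text
[428.77818759  12.28047304  98.60612771] [-4.42082503  0.47706823 14.05930958] [ 0.89 45.03 -0.17  3.39 -2.85 14.07] 24.249890269183847
```

>>> jog_arm --targets '[{"xyz": [-0.03,-0.02,0],"spin": 0},{"xyz": [-0.02,-0.03,0.02],"spin": 0},{"xyz": [-0.02,-0.03,0.01],"spin": 0},{"xyz": [-0.02,-0.02,0.01],"spin": 0},{"xyz": [-0.01,-0.03,0.01],"spin": 0},{"xyz": [-0.01,-0.03,0.01],"spin": 0},{"xyz": [-0.02,-0.04,0.01],"spin": 0},{"xyz": [-0.01,-0.03,0.01],"spin": 0},{"xyz": [-0.01,-0.03,0],"spin": 0},{"xyz": [0,-0.03,0.01],"spin": 0}]'

```text
time: 31.7
tool_pos: [418.8, 36.7, 90.3]
tcp_rot: [3.14, -0.0, -0.094]
contact_force: [0.2, -5.6, 1.6]
grip_width: 24.2
finger_force: 30.0
```

>>> jog_arm --targets '[{"xyz": [-0.01,-0.04,0],"spin": 0},{"xyz": [0,-0.03,0.01],"spin": 0},{"xyz": [-0.01,-0.04,0],"spin": 0},{"xyz": [0,-0.03,0],"spin": 0},{"xyz": [0.01,-0.04,0],"spin": 0},{"xyz": [0,-0.03,0],"spin": 0},{"xyz": [0,-0.04,-0.01],"spin": 0},{"xyz": [0.01,-0.03,0],"spin": 0},{"xyz": [0.01,-0.03,-0.01],"spin": 0},{"xyz": [0.01,-0.04,-0.01],"spin": 0}]'

```text
time: 32.95
tool_pos: [422.5, 64.1, 91.2]
tcp_rot: [3.14, 0.001, -0.094]
contact_force: [4.1, -7.9, -10.7]
grip_width: 24.9
finger_force: 30.0
```

>>> jog_arm --targets '[{"xyz": [0.01,-0.03,0],"spin": 0},{"xyz": [0.01,-0.03,-0.01],"spin": 0},{"xyz": [0.02,-0.03,-0.01],"spin": 0},{"xyz": [0.01,-0.03,-0.02],"spin": 0},{"xyz": [0.02,-0.03,-0.01],"spin": 0},{"xyz": [0.02,-0.02,-0.01],"spin": 0},{"xyz": [0.02,-0.03,-0.02],"spin": 0},{"xyz": [0.02,-0.02,-0.01],"spin": 0},{"xyz": [0.03,-0.02,-0.02],"spin": 0},{"xyz": [0.02,-0.02,-0.01],"spin": 0}]'

```text
time: 34.2
tool_pos: [437.2, 83.2, 100.1]
tcp_rot: [3.139, 0.005, -0.094]
contact_force: [-0.7, -8.8, -8.7]
grip_width: 24.3
finger_force: 30.0
```

```bash
python3 - <<'E'
from plant import bot
from h import *
o=bot.get_obs();p=o['tool_pos'];print(p,o['contact_force'],comp(p,o['contact_force']),o['grip_width'])
E
```

```text
[437.20199992  83.16336874 100.05296214] [-0.68907059 -8.76895387 -8.70034473] [ 5.340e+00  4.497e+01  2.000e-02  9.100e+00 -4.290e+00 -7.210e+00] 24.299712052422922
```

```bash
python3 - <<'E'
from h import *
A=[([491.9,53.5,140.0],[5.7,-4.8,1.8]),([468.9,87.3,121.7],[1.7,-3.7,-1.5]),([441.4,85.7,102.7],[3.8,.2,-3]),([424.1,67.2,92.1],[5.7,2.2,-9.4]),([418.5,40.7,89.5],[-5.7,6.2,12.2]),([425.9,16,96.5],[-5.1,11.5,9.8]),([442.9,1.9,109.7],[-7.8,-1.1,-4.3]),([466.5,2.6,126],[-7.6,-9,-1.8]),([485.6,20.6,138.1],[-2.1,-7.9,-1.8]),([492.4,47.8,140.6],[-1.8,-5.6,8]),([484.1,74.6,133.1],[-2.3,-4.5,2.1]),([465,88.8,118.6],[-2.2,-5.7,3.2])]
B=[([482.6,76.4,132],[-2.8,6,-4.6]),([492.3,51.2,140.3],[-5.5,5,6.7]),([487,22.7,138.6],[-2.8,3.3,5]),([469.2,3.6,127.6],[-5.1,4.8,7.8]),([447.8,.3,112.8],[-5,6.6,10.5]),([428.8,12.3,98.6],[-4.4,.5,14.1]),([418.8,36.7,90.3],[.2,-5.6,1.6]),([422.5,64.1,91.2],[4.1,-7.9,-10.7]),([437.2,83.2,100.1],[-.7,-8.8,-8.7])]
a=np.array([comp(*x)[[0,3]] for x in A]);b=np.array([comp(*x)[[0,3]] for x in B]);print(b)
def fit(X,s,fr=False):
    M=np.c_[s,np.cos(X[:,0]),np.sin(X[:,0])];q,*_=np.linalg.lstsq(M,X[:,1],rcond=None)
    print(q[0],np.hypot(*q[1:]),'phi_low',(np.arctan2(-q[2],-q[1])-np.pi/2)%(2*np.pi),np.round(X[:,1]-M@q,1))
fit(a,-np.ones(len(a)));fit(b,np.ones(len(b)))
fit(np.r_[a,b],np.r_[-np.ones(len(a)),np.ones(len(b))])
E
```

```text
[[4.   7.81]
 [3.36 4.58]
 [2.71 2.88]
 [2.07 2.02]
 [1.48 0.9 ]
 [0.89 3.4 ]
 [0.26 5.76]
 [5.92 7.77]
 [5.34 9.12]]
5.32244624848539 4.215082065711034 phi_low 0.3016563510867101 [-0.2  0.1 -0.3  0.4 -0.5 -0.2  0.8 -0.5  0.2 -0.2  0.3  0.2]
5.396529401486671 4.014755018152958 phi_low 0.30049779445511726 [ 0.3 -0.5  0.2  0.6 -0.8  0.2  0.2 -0.1 -0.1]
5.35763274179188 4.12898439438777 phi_low 0.2988828423820675 [-0.2  0.2 -0.2  0.5 -0.4 -0.2  0.8 -0.5  0.2 -0.2  0.3  0.3  0.3 -0.4
  0.3  0.7 -0.6  0.3  0.2 -0.1 -0.1]
```

```bash
python3 - <<'E'
from h import *
ph=5.34;c0=circ(ph)[0]
for k in range(2):
    rows,c0=gen(circ(ph+.0622*np.arange(1,11)),c0); ph+=.622
    print(k,round(ph,3),'['+', '.join('{"xyz": [%g, %g, %g], "spin": 0}'%tuple(np.array(r)+0.) for r in rows)+']')
E
```

```text
0 5.962 [{"xyz": [-0.02, 0.02, 0.02], "spin": 0}, {"xyz": [-0.02, 0.02, 0.01], "spin": 0}, {"xyz": [-0.02, 0.03, 0.02], "spin": 0}, {"xyz": [-0.02, 0.03, 0.01], "spin": 0}, {"xyz": [-0.02, 0.02, 0.01], "spin": 0}, {"xyz": [-0.02, 0.03, 0.01], "spin": 0}, {"xyz": [-0.01, 0.03, 0.01], "spin": 0}, {"xyz": [-0.02, 0.03, 0.01], "spin": 0}, {"xyz": [-0.01, 0.03, 0.01], "spin": 0}, {"xyz": [-0.01, 0.04, 0.01], "spin": 0}]
1 6.584 [{"xyz": [0, 0.03, 0], "spin": 0}, {"xyz": [-0.01, 0.04, 0.01], "spin": 0}, {"xyz": [-0.01, 0.03, 0], "spin": 0}, {"xyz": [0, 0.03, 0], "spin": 0}, {"xyz": [0, 0.04, 0], "spin": 0}, {"xyz": [0, 0.03, 0], "spin": 0}, {"xyz": [0, 0.04, 0], "spin": 0}, {"xyz": [0.01, 0.03, 0], "spin": 0}, {"xyz": [0, 0.04, -0.01], "spin": 0}, {"xyz": [0.01, 0.03, 0], "spin": 0}]
```

>>> jog_arm --targets '[{"xyz": [-0.02,0.02,0.03],"spin": 0},{"xyz": [-0.02,0.02,0.01],"spin": 0},{"xyz": [-0.02,0.03,0.02],"spin": 0},{"xyz": [-0.02,0.03,0.01],"spin": 0},{"xyz": [-0.02,0.02,0.01],"spin": 0},{"xyz": [-0.02,0.03,0.01],"spin": 0},{"xyz": [-0.01,0.03,0.01],"spin": 0},{"xyz": [-0.02,0.03,0.01],"spin": 0},{"xyz": [-0.01,0.03,0.01],"spin": 0},{"xyz": [-0.01,0.04,0.01],"spin": 0}]'

```text
time: 35.45
tool_pos: [422.4, 63.4, 91.0]
tcp_rot: [-3.142, 0.002, -0.094]
contact_force: [-2.5, 4.6, -4.5]
grip_width: 24.3
finger_force: 30.0
```

>>> jog_arm --targets '[{"xyz": [0,0.03,0],"spin": 0},{"xyz": [-0.01,0.04,0.01],"spin": 0},{"xyz": [-0.01,0.03,0],"spin": 0},{"xyz": [0,0.03,0],"spin": 0},{"xyz": [0,0.04,0],"spin": 0},{"xyz": [0,0.03,0],"spin": 0},{"xyz": [0,0.04,0],"spin": 0},{"xyz": [0,0.02,0],"spin": 0},{"xyz": [0,0,0],"spin": 0},{"xyz": [0,0,0],"spin": 0}]'

```text
time: 36.7
tool_pos: [418.5, 42.5, 90.0]
tcp_rot: [3.141, 0.003, -0.094]
contact_force: [-4.5, 1.1, -16.8]
grip_width: 24.2
finger_force: 30.0
```

```bash
python3 - <<'E'
from plant import bot
from h import *
o=bot.get_obs();p=o['tool_pos'];print(p,o['contact_force'],comp(p,o['contact_force']),o['grip_width'])
print((circ(.3)-p)@R.from_euler('z',YAW).as_matrix()*[1,-1,-1]/80)
E
```

```text
[418.53816919  42.52623231  90.03226255] [ -4.49261947   1.09895122 -16.78242025] [  0.13  44.47   0.28  -2.38  13.18 -11.12] 24.174186718548913
[[ 0.01341069  0.09491926 -0.00513128]]
```

>>> jog_arm --targets '[{"xyz": [0,0.02,0.01],"spin": 0},{"xyz": [0,0.03,0.01],"spin": 0},{"xyz": [0,0.02,0],"spin": 0},{"xyz": [0.01,0.02,0],"spin": 0},{"xyz": [0,0,0],"spin": 0},{"xyz": [0,0,0],"spin": 0},{"xyz": [0,0,0],"spin": 0},{"xyz": [0,0,0],"spin": 0},{"xyz": [0,0,0],"spin": 0},{"xyz": [0,0,0],"spin": 0}]'

```text
time: 37.95
tool_pos: [419.1, 35.8, 90.3]
tcp_rot: [3.141, 0.001, -0.094]
contact_force: [-11.6, 4.7, 7.1]
grip_width: 24.2
finger_force: 30.0
```

```bash
python3 - <<'E'
from plant import bot
from h import *
o=bot.get_obs();p=o['tool_pos'];print(p,o['contact_force'],comp(p,o['contact_force']),o['grip_width'])
print((circ(.3)-p)@R.from_euler('z',YAW).as_matrix()*[1,-1,-1]/80)
E
```

```text
[419.05636146  35.76098488  90.28651711] [-11.64493861   4.69079334   7.11889465] [ 0.28 44.76 -0.17 -5.04  4.56 12.73] 24.240886388908002
[[-0.00097558  0.01133498 -0.0019531 ]]
```

>>> jog_arm --targets '[{"xyz": [-0.01,0.01,-0.01],"spin": 0},{"xyz": [0,0,0],"spin": 0},{"xyz": [0,0,0],"spin": 0},{"xyz": [0,0,0],"spin": 0},{"xyz": [0,0,0],"spin": 0},{"xyz": [0,0,0],"spin": 0},{"xyz": [0,0,0],"spin": 0},{"xyz": [0,0,0],"spin": 0},{"xyz": [0,0,0],"spin": 0},{"xyz": [0,0,0],"spin": 0}]'

```text
time: 39.2
tool_pos: [419.1, 34.9, 90.7]
tcp_rot: [3.142, -0.001, -0.094]
contact_force: [-6.7, 4.1, -3.0]
grip_width: 24.3
finger_force: 30.0
```

```bash
python3 - <<'E'
from plant import bot
from h import *
o=bot.get_obs();p=o['tool_pos'];print(p,comp(p,o['contact_force']),o['grip_width'],o['dq'].round(4))
t=bot.capture('top');s=bot.capture('scene')
cv2.imwrite('pics/f.png',np.hstack([cv2.resize(t,(400,300)),cv2.resize(s,(400,300))]))
E
```

```text
[419.1421213   34.89975511  90.6661392 ] [ 3.000e-01  4.467e+01  4.000e-02 -5.480e+00  6.110e+00  1.560e+00] 24.302919590908846 [ 0.0002 -0.0008 -0.0001  0.0009  0.      0.001 ]
```

View pics/f.png

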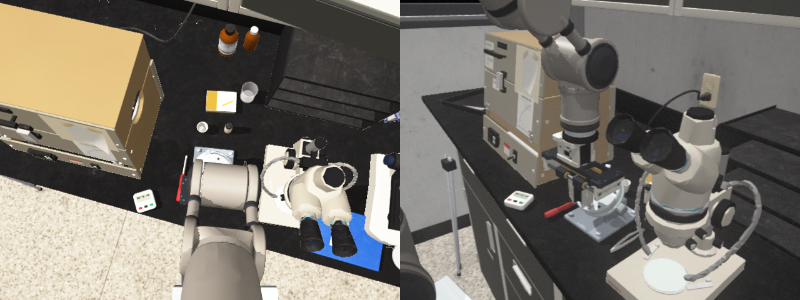

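The gripper is still holding the ball handle. The vial, crucible, screwdriver and timer look undisturbed, and the drum is still at phi 0.30. Handing in.

```bash
python3 -c "
from plant import bot
print(bot.close_job())"
```

```text
the job is handed in; nothing more can be done
None
```

The job is handed in at about 39 s: the flag was set facing the pickup (within about 0.03 rad as measured) with a pause, then the heavy side was felt both ways (the two directions agreed to 0.01 rad) and brought to the lowest point, with the handle still gripped and the drum held still.

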